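# Sweep the used stoppers into the bench dustpan

### The arm

A 6-joint arm with a two-finger parallel gripper is mounted at the origin on the work surface. World frame = base frame: x ahead of the robot, y to its left, z up, the work surface at z = 0. Lengths are in m, angles in degrees, forces in N, time in s.
With the tool pointing down it reaches from about 0.375 to 0.9 m from the base axis. Payload 3.1 kg.
Tool frame: the origin (TCP) lies between the finger pads; the fingertips stand 19 mm ahead of it and the grasp point (between the pads) is the TCP; z points along the fingers, x is the direction in which the jaws open and shut, and the axes are right-handed (so a half turn about z gives the same grasp; the last joint's range is limited). The gripper opens to 87 mm and grips with 3 to 60 N. Pads are 19 mm wide; open, the fingers measure 117 mm over their backs; the gripper's body (75 mm by 190 mm) begins 51 mm behind the grasp point.
Start: joints at [-84.54, 30.224, 82.088, -0, 67.689, -10.227], TCP at [0.169, -0.602, 0.211] pointing down, gripper open.
Joint ranges: [-176.69, 176.69], [-43.24, 126.21], [12.49, 139.97], [-82, 262], [0, 151.66], [-163.58, 163.58]. Speed limits (degrees/s): [159.86, 159.86, 180, 180, 180, 180].

### API

Orientations are given as a 3x3 rotation matrix whose columns are the frame's x, y, z axes.
In Python, from rig import read_state, capture, camera_info, hand_in, spot_in, silhouettes gives the robot as it stands.
- The arm moves only by the shell command python3 -m jog 'ROWS'. ROWS is text: rows parted by semicolons, each of 7 numbers parted by spaces: the shift along the tool's x, y, z in m, then the turn, a rotation vector about the tool's x, y, z in degrees, then the opening, from 0 (shut) to 1 (fully open). A call has 1 to 8 rows; each row is the pose to reach, as a shift and turn from the pose commanded when the call began, along the tool's axes at that moment; what a row does not reach only later rows make up. A row lasts 1/8 s, in which the tool goes at most 62.5 mm and 10.7 degrees, less where a joint would pass 70% of its speed; a pose out of reach is approached as far as the arm can. A call with a gripper value outside its range is refused whole. The fingers move at their own pace and stop on an object; the grip force is fixed at half the most. Time passes only in rows, so rows that repeat a pose let the fingers close. It gives the time, the measured TCP pose, the force and the opening at its end, in the units of the state.
- read_state(): the state, without advancing time (a new reading comes with each control period).
- capture(name): name is "side" or "top"; returns (picture, depth): 400x640x3 uint8, red, green, blue; 400x640 float32, m along the optical axis (not along the pixel's ray), 0 where there is no reading.
- camera_info(name): a dict with "vfov" (degrees; the focal length in pixels is half the picture's height over the tangent of half this angle, whatever the lens; pixels are square), "cx", "cy" (the principal point, pixels), "R" (3x3) and "t" (3): a world point X has camera coordinates R X + t. Camera axes: x right, y down, z forward; pixel columns grow to the right and rows downward; lengths in m; the calibration is good to about 2 mm. A picture is of the moment at which its call begins. camera_info takes no time and is no camera call.
- hand_in(): hands the job in, once; it reports no verdict.
Trained networks look in the newest picture that a camera, given by its name, has taken for a name from the list of things; names that differ only in an ending like _2 or _b are one class to them, and where a whole thing is asked for, a point or a joint stands for the part that bears it (a point fixed in the world has none). Each returns a list of dicts, best first, with "score" (0 to 1); they miss things now and then, are a little off and sometimes report something else, mostly with a low value. They report only what shows in the picture. A call takes as long as a camera call.
- spot_in(label, camera): "centre" ([x, y, z] in m, in world coordinates, good to about 4 mm: the middle of the surface that is visible of it).
- silhouettes(label, camera): "region" (400x640 bool, what is visible of it).
The state is a dict: "time_s": time; "joint_positions": joint angles; "qvel": joint speeds; "tau": joint torques, N m; "position": TCP position; "tcp_rot": TCP orientation; "force": force on the tool from outside, world axes, zero at the start; "moment": the same for the moment, N m; "opening": opening from 0.0 (shut) to 1.0 (fully open).
Only numpy, scipy, OpenCV 4.12 (cv2) and the standard library are available. Lean on these libraries where they do the work, as an engineer would, in place of code of your own. Each camera call takes 0.05 s, during which the arm holds its last target.

### The job

Clear the three used rubber stoppers off the bench for washing: sweep them along the bench with the fingertips, over the lip and into the open dustpan, until every one lies wholly inside it. Only push them: do not pinch, press hard on, pick up or throw them, and leave the beaker, jar and dish that stand among them where they are. Finish with the robot clear of everything.

Things in the scene. Friction and masses are not known exactly. Their poses are not given: they have to be found in the camera images.
- pan: open-fronted steel bench dustpan, fixed to the bench, 200 mm deep, 220 mm wide, walls 3 mm thick. Origin: at bench level under its middle; -x points out of the open mouth, z up. Front edge of the lip at x = -0.100, back wall at x = 0.097, side walls at y = +-0.107, 20 mm high at the mouth, 50 mm at the back. Flat floor 3 mm above the bench. Tube handle behind, to x = 0.245, 60 mm high
- pan_mouth (a point): middle of the front edge of the dustpan's lip, at bench level; axes as the pan's. The lip is a gentle ramp from bench level here up to the pan's floor, 3 mm high, about 30 mm further in
- stopper1: used one-hole laboratory rubber stopper of plain tan rubber, a solid tapered plug about 28 g, 25 mm tall, standing on its wide end: 37 mm across at the bottom, 30 mm at the top. It slides on the bench and up the pan's lip when pushed low down from the side. Origin: centre of its underside, z up
- stopper2: the same kind of stopper as stopper1, same size and origin
- stopper3: the same kind of stopper as stopper1, same size and origin
- beaker: small white plastic beaker, 45 mm across at the rim, 50 mm tall, light, standing loose among the stoppers; leave alone. Origin: centre of its underside
- jar: small amber sample jar with a black lid, 42 mm across, 48 mm tall, standing loose among the stoppers; leave alone. Origin: centre of its underside
- dish: white porcelain dish, 70 mm across at the rim, 34 mm tall, standing loose beside the stoppers; leave alone. Origin: centre of its underside

How it is judged (in metres and radians):
At the end, for the whole second after the job is handed in: All three stoppers rest inside the dustpan, each one's centre at least 16 mm behind the front edge of the lip, between the walls, underside under 30 mm above the bench, not moving; beaker, jar and dish upright within 0.3 rad and within 15 mm of where they stood (x of stopper1 in the frame of pan between -0.084 and 0.1 m and y of stopper1 in the frame of pan between -0.107 and 0.107 m and height (world z) of each of stopper1, stopper2, stopper3 below 0.03 m and linear speed of each of stopper1, stopper2, stopper3 below 0.02 m/s and x of stopper2 in the frame of pan between -0.084 and 0.1 m and y of stopper2 in the frame of pan between -0.107 and 0.107 m and x of stopper3 in the frame of pan between -0.084 and 0.1 m and y of stopper3 in the frame of pan between -0.107 and 0.107 m and distance of each of beaker, jar, dish from where it was at the start of the episode below 0.015 m and angle between each of beaker, jar, dish's own z axis and vertical below 0.3 rad); the robot touches nothing.
It fails at once if a stopper was lifted 30 mm or more off the bench instead of being swept (height (world z) of any of stopper1, stopper2, stopper3 above 0.03 m).
It fails at once if a stopper was pinched or pressed hard (over 15 N) (contact force between the fingers and stopper1 above 15 N or contact force between the fingers and stopper2 above 15 N or contact force between the fingers and stopper3 above 15 N).
It fails at once if a stopper was thrown or flicked (over 0.8 m/s) (linear speed of any of stopper1, stopper2, stopper3 above 0.8 m/s).
It fails at once if the beaker, jar or dish was knocked over or shifted by more than 15 mm (distance of any of beaker, jar, dish from where it was at the start of the episode above 0.015 m or angle between any of beaker, jar, dish's own z axis and vertical above 0.3 rad).
It also fails if it takes over 64 s, if anything falls off the work surface, if the arm or the gripper's body presses on something with over 40 N, if the wrist force passes 120 N, or if a joint passes its speed limit or range.

## Working session

There is one attempt and no reset: what is moved stays moved. The work goes in short steps, Python scripts to look and compute and a shell command to move; the robot and the scene stay as the last step left them, time stands still between calls to the robot, and variables do not carry over. Pictures are saved under pics/ and viewed, and the job is handed in when it is done.

```bash
ls; mkdir -p pics; cat > h.py <<'E'
import numpy as np, cv2
from rig import *
def unproj(cam,u,v,d):
    c=camera_info(cam); f=200/np.tan(np.radians(c['vfov']/2))
    p=np.stack([(u-c['cx'])/f*d,(v-c['cy'])/f*d,d],-1)
    return (p-np.array(c['t']))@np.array(c['R'])
def proj(cam,X):
    c=camera_info(cam); f=200/np.tan(np.radians(c['vfov']/2))
    p=np.array(c['R'])@np.array(X)+np.array(c['t']); return c['cx']+f*p[0]/p[2],c['cy']+f*p[1]/p[2]
def save(pic,n): cv2.imwrite('pics/'+n,cv2.cvtColor(pic,cv2.COLOR_RGB2BGR))
E
python3 - <<'E'
from h import *
s=read_state(); print(s['time_s'],s['position'],s['tcp_rot'],s['opening'],s['force'])
for c in ['top','side']:
    p,d=capture(c); save(p,c+'0.png'); np.savez('pics/'+c+'0.npz',p=p,d=d)
for c in ['top']:
  for l in ['stopper1','beaker','jar','dish','pan']:
    for r in spot_in(l,c): print(c,l,np.round(r['centre'],4),r['score'])
E
```

```text
pics
0.0 [ 0.16896068 -0.60094814  0.2099761 ] [[ 2.70403537e-01 -9.62747052e-01 -2.04606319e-04]
 [-9.62744702e-01 -2.70403336e-01  2.16224091e-03]
 [-2.13701729e-03 -3.87693940e-04 -9.99997641e-01]] 0.996833797617435 [-0.15496277 -0.29479806 -0.28660327]
top stopper1 [ 0.6312 -0.1718  0.0207] 0.73
top stopper1 [ 0.434  -0.1402  0.0275] 0.66
top stopper1 [0.5252 0.0132 0.0283] 0.58
top beaker [ 0.5305 -0.2272  0.0276] 0.83
top jar [0.3821 0.0103 0.0482] 0.84
top dish [0.7171 0.0068 0.0194] 0.66
top pan [0.3787 0.0097 0.0487] 0.75
top pan [0.5203 0.319  0.0046] 0.59
```

View pics/top0.png

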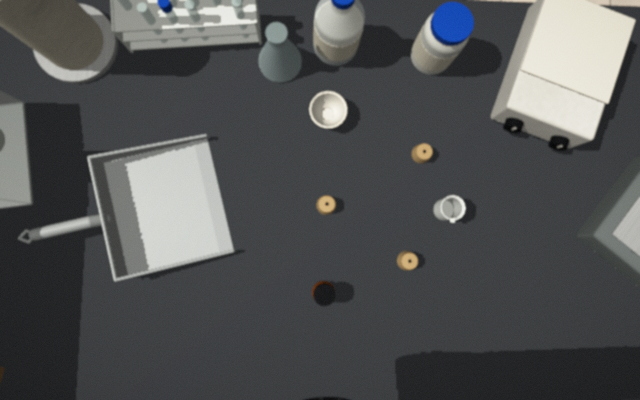

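View pics/side0.png

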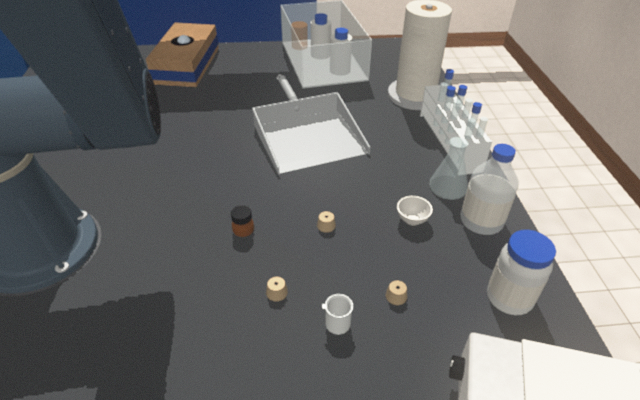

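```bash
python3 - <<'E'
from h import *
d=np.load('pics/top0.npz')['d']
v,u=np.mgrid[0:400,0:640]
W=unproj('top',u.astype(float),v.astype(float),d)
ok=d>0
print(np.percentile(W[ok][:,2],[1,10,50,90,99]))
z=W[...,2]; m=((z>0.015)&(z<0.12)&ok).astype(np.uint8)
n,L,st,ce=cv2.connectedComponentsWithStats(m)
for i in range(1,n):
    if st[i,4]>30:
        P=W[L==i]; top=P[P[:,2]>np.percentile(P[:,2],95)-0.004]
        r=cv2.minEnclosingCircle(top[:,:2].astype(np.float32))
        print(st[i],np.round(ce[i]),'min',P.min(0).round(3),'max',P.max(0).round(3),'topcircle',np.round(r[0],4),round(r[1],4))
E
```

```text
[-0.0049889  -0.00332678 -0.00113373  0.0776042   0.14057996]
[  22    0   81   70 2514] [73. 42.] min [0.773 0.426 0.015] max [0.863 0.517 0.12 ] topcircle [0.8153 0.4685] 0.0517
[ 110    0  151   50 5394] [182.  20.] min [0.816 0.137 0.015] max [0.901 0.387 0.12 ] topcircle [0.8549 0.2603] 0.1026
[ 313    0   52   63 1652] [336.  39.] min [ 0.802 -0.047  0.015] max [0.873 0.038 0.12 ] topcircle [ 0.8443 -0.0051] 0.0393
[  491     0   144   151 14661] [562.  71.] min [ 0.642 -0.532  0.015] max [ 0.926 -0.3    0.094] topcircle [ 0.7954 -0.4337] 0.1223
[ 412   13   57   60 1499] [434.  50.] min [ 0.79  -0.228  0.015] max [ 0.861 -0.15   0.12 ] topcircle [ 0.824  -0.1853] 0.0333
[ 259   22   41   57 1596] [278.  53.] min [0.77  0.063 0.015] max [0.827 0.138 0.12 ] topcircle [0.8083 0.1   ] 0.0184
[   0   91   28  117 2533] [ 11. 154.] min [0.519 0.541 0.015] max [0.717 0.588 0.085] topcircle [0.5876 0.5539] 0.0636
[309  91  38  38 598] [328. 107.] min [ 0.673 -0.025  0.015] max [0.742 0.043 0.036] topcircle [0.7078 0.0083] 0.0348
[  18  134  216  148 3384] [108. 214.] min [0.394 0.173 0.015] max [0.659 0.533 0.06 ] topcircle [0.4935 0.4155] 0.117
[414 144  18  17 234] [423. 152.] min [ 0.621 -0.185  0.015] max [ 0.65  -0.155  0.027] topcircle [ 0.6356 -0.1711] 0.0151
[ 577  156   63  132 4412] [618. 225.] min [ 0.392 -0.583  0.015] max [ 0.638 -0.461  0.084] topcircle [ 0.5024 -0.5335] 0.0522
[318 196  17  18 238] [326. 204.] min [ 0.519 -0.007  0.015] max [0.55  0.023 0.027] topcircle [0.535  0.0083] 0.015
[436 196  29  27 390] [451. 208.] min [ 0.505 -0.237  0.015] max [ 0.551 -0.194  0.051] topcircle [ 0.5282 -0.2156] 0.0242
[400 252  18  18 247] [408. 261.] min [ 0.419 -0.159  0.015] max [ 0.45  -0.128  0.026] topcircle [ 0.4348 -0.144 ] 0.0157
[312 282  23  24 439] [323. 293.] min [ 0.357 -0.007  0.015] max [0.394 0.031 0.05 ] topcircle [0.3745 0.0113] 0.0189
```

```bash
python3 - <<'E'
from h import *
from scipy.optimize import least_squares
z=np.load('pics/top0.npz')
pts=[((207,136),(-.1,-.107,.02)),((233,252),(-.1,.107,.02)),((88,157),(.097,-.107,.05)),((115,280),(.097,.107,.05))]
# sign: test both
for s in (1,-1):
  def res(q):
    a=q[2];R=np.array([[np.cos(a),-np.sin(a)],[np.sin(a),np.cos(a)]]);o=[]
    for px,P in pts:
        xy=R@[P[0],s*P[1]]+q[:2]; o+=list(np.array(proj('top',[*xy,P[2]]))-px)
    return np.array(o)
  r=least_squares(res,[.53,.3,1.5]); a=r.x[2]
  print(s,r.x,np.degrees(a),r.cost,res(r.x).round(1),'mouth',r.x[:2]-.1*np.array([np.cos(a),np.sin(a)]))
im=cv2.resize(cv2.cvtColor(z['p'][110:310,10:270],cv2.COLOR_RGB2BGR),None,fx=3,fy=3,interpolation=cv2.INTER_CUBIC)
cv2.imwrite('pics/pan0.png',im)
E
```

```text
1 [0.52511136 0.29928562 1.82585633] 104.61386178805367 3.9795089625779534 [-1.   0.8 -0.9 -0.9  1.8  1.   0.  -0.8] mouth [0.55034171 0.2025208 ]
-1 [ 0.52665521  0.30168849 -1.49649336] -85.74275331361538 26391.753365643293 [-102.2   13.4 -125.9   16.8  123.4  -16.7  101.2  -17.2] mouth [0.51923175 0.40141257]
```

View pics/pan0.png

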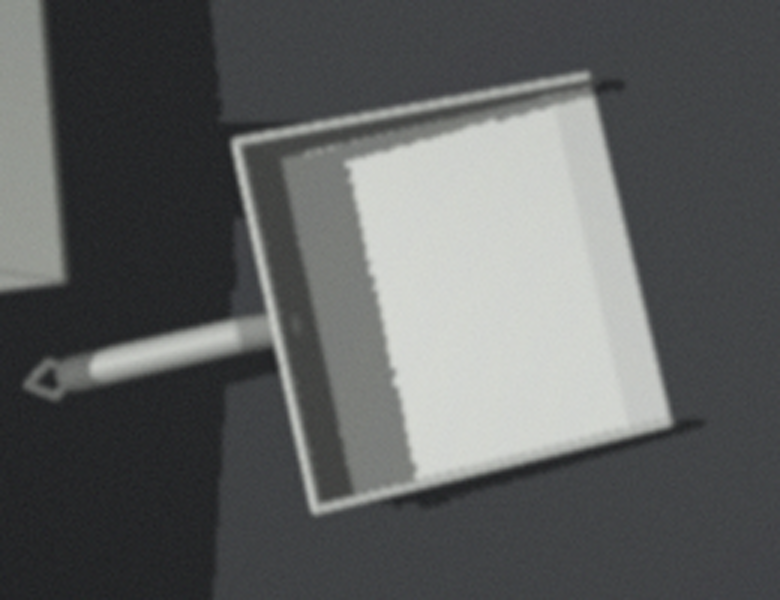

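```bash
cat >> h.py <<'E'
O=np.array([.525,.299]); a=np.radians(104.6); PX=np.array([np.cos(a),np.sin(a)]); PY=np.array([-np.sin(a),np.cos(a)])
def p2w(px,py): return O+px*PX+py*PY
def w2p(xy): d=np.array(xy)[:2]-O; return np.array([d@PX,d@PY])
def goto(px,py,z,off=0):
    """tool x = -pan y turned by off deg (ccw world)"""
    from scipy.spatial.transform import Rotation as Ro
    s=read_state(); R=np.array(s['tcp_rot']); t=np.radians(14.6+off)
    x=np.array([np.cos(t),np.sin(t),0]); zz=np.array([0,0,-1.]); G=np.stack([x,np.cross(zz,x),zz],1)
    sh=R.T@(np.array([*p2w(px,py),z])-s['position']); rv=Ro.from_matrix(R.T@G).as_rotvec(degrees=True)
    print('shift',sh.round(4),'turn',rv.round(1))
def st():
    s=read_state(); print(s['time_s'],'pan',w2p(s['position']).round(4),'z',s['position'][2].round(4),'F',np.round(s['force'],1),'op',s['opening'])
E
python3 -c "
from h import *
st(); goto(-.332,.062,.21)"
```

```text
0.35 pan [-0.7817  0.5715] z 0.2107 F [-0.6 -0.7 -0.5] op 1.0002700771426574
shift [-0.44   -0.5179  0.001 ] turn [ -0.    0.  -88.9]
```

```bash
python3 -m jog '-0.44 -0.518 0 0 0 -88.9 0.3;-0.44 -0.518 0 0 0 -88.9 0.3;-0.44 -0.518 0 0 0 -88.9 0.3;-0.44 -0.518 0 0 0 -88.9 0.3;-0.44 -0.518 0 0 0 -88.9 0.3;-0.44 -0.518 0 0 0 -88.9 0.3;-0.44 -0.518 0 0 0 -88.9 0.3;-0.44 -0.518 0 0 0 -88.9 0.3'
python3 -c "
from h import *
st(); goto(-.332,.062,.21)"
```

```text
time_s: 1.35
position: [0.4495, -0.1855, 0.2113]
tcp_rot: [[0.978, 0.207, 0.001], [0.207, -0.978, -0.001], [0.001, 0.001, -1.0]]
force: [1.1, -0.3, 0.1]
opening: 0.307
1.35 pan [-0.4498  0.1952] z 0.2113 F [ 1.1 -0.3  0.1] op 0.307440088790424
shift [ 0.1276 -0.1238  0.0013] turn [ 0.1 -0.  -2.6]
```

```bash
python3 -m jog '0.043 -0.041 0 0 0 -2.6 0.3;0.085 -0.082 0 0 0 -2.6 0.3;0.128 -0.124 0.001 0 0 -2.6 0.3;0.128 -0.124 0.05 0 0 -2.6 0.3;0.128 -0.124 0.1 0 0 -2.6 0.3;0.128 -0.124 0.1 0 0 -2.6 0.3'
python3 -c "
from h import *
st(); goto(-.332,.062,.026)
p,d=capture('side'); save(p,'side1.png')
p,d=capture('top'); save(p,'top1.png')"
```

```text
time_s: 2.1
position: [0.5457, -0.0386, 0.1078]
tcp_rot: [[0.969, 0.246, -0.009], [0.246, -0.969, 0.002], [-0.008, -0.005, -1.0]]
force: [0.5, 0.0, 0.8]
opening: 0.303
2.1 pan [-0.3319  0.0651] z 0.1078 F [0.5 0.  0.8] op 0.30275929097703225
shift [0.0038 0.0004 0.0818] turn [-0.3  0.5 -0.3]
```

View pics/side1.png

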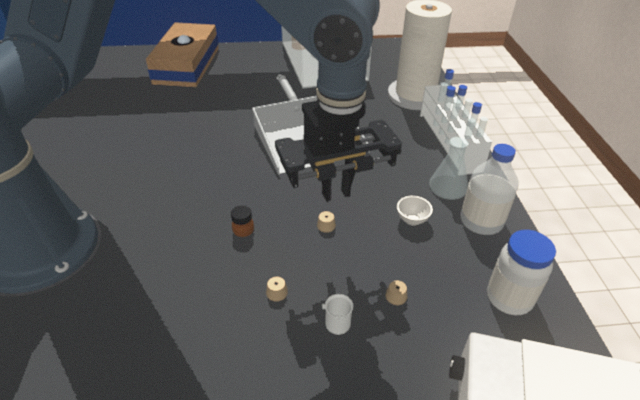

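View pics/top1.png

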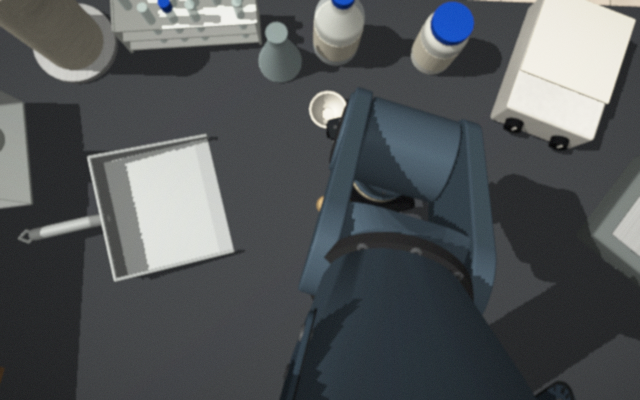

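```bash
python3 -m jog '0.001 0 0.03 0 0 0 0.3;0.001 0 0.06 0 0 0 0.3;0.001 0 0.078 0 0 0 0.3;0.001 0 0.08 0 0 0 0.3;0.001 0 0.08 0 0 0 0.3;0.001 0 0.08 0 0 0 0.3'
python3 -c "
from h import *
st(); goto(-.332,.062,.026)
p,d=capture('side'); save(p,'side2.png')"
```

```text
time_s: 2.95
position: [0.551, -0.0399, 0.0325]
tcp_rot: [[0.969, 0.246, 0.003], [0.246, -0.969, -0.001], [0.003, 0.002, -1.0]]
force: [-0.5, 0.6, -0.2]
opening: 0.297
2.95 pan [-0.3345  0.0603] z 0.0325 F [-0.5  0.6 -0.2] op 0.2974986669462562
shift [-0.0017 -0.0025  0.0065] turn [ 0.1 -0.2 -0.4]
```

View pics/side2.png

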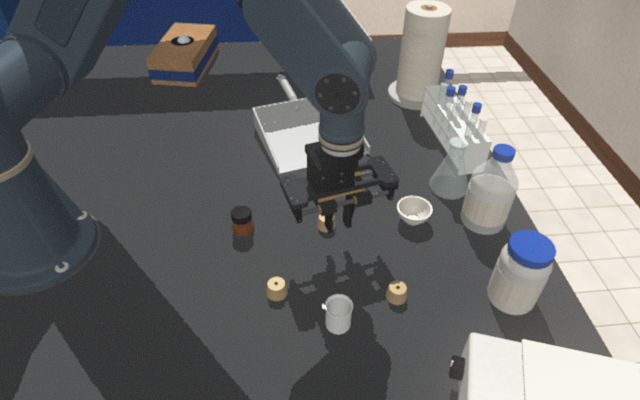

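```bash
python3 -m jog '-0.003 0 0.006 0 0 -0.4 0.3;-0.003 -0.01 0.006 0 0 -0.4 0.3;-0.003 -0.022 0.006 0 0 -0.4 0.3;-0.003 -0.034 0.006 0 0 -0.4 0.3;-0.003 -0.05 0.006 0 0 -0.4 0.3;-0.003 -0.07 0.006 0 0 -0.4 0.3;-0.003 -0.09 0.006 0 0 -0.4 0.3;-0.003 -0.11 0.006 0 0 -0.4 0.3'
python3 -c "
from h import *
st(); goto(.028,.064,.029)
p,d=capture('side'); save(p,'side3.png')"
```

```text
time_s: 4.0
position: [0.5193, 0.068, 0.025]
tcp_rot: [[0.967, 0.253, -0.0], [0.253, -0.967, 0.0], [-0.0, -0.0, -1.0]]
force: [1.0, -0.0, 0.4]
opening: 0.298
4.0 pan [-0.2221  0.0638] z 0.025 F [ 1.  -0.   0.4] op 0.2980541802548387
shift [ 0.     -0.2501 -0.004 ] turn [-0.   0.   0.1]
```

View pics/side3.png

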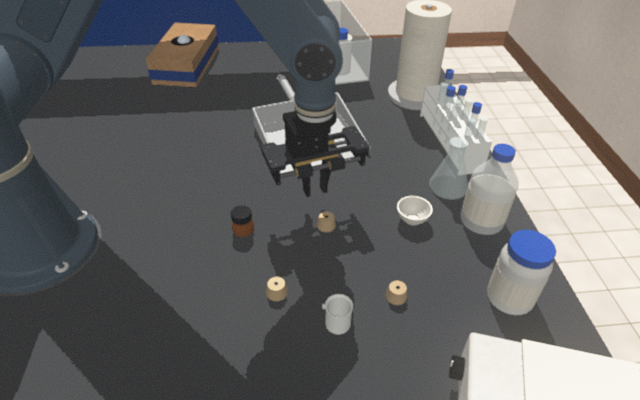

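```bash
python3 -c "
from h import *
P=read_state()['position']
for z in (.006,.025,.05,.1): print(z,proj('side',[P[0],P[1],z]))
for X in [(.535,.008,0),(.535,.008,.025),(.3745,.011,.048),(.708,.008,.034)]: print(X,proj('side',X),proj('top',X))
p,d=capture('side')
for u,v in [(307,190),(323,185),(326,215),(326,226),(326,222),(327,205)]: print(u,v,unproj('side',u,v,d[v,u]).round(3))
im=cv2.resize(p[120:260,200:440],None,fx=3,fy=3,interpolation=cv2.INTER_CUBIC); save(im,'z3.png')
"
```

```text
0.006 (np.float64(314.1632341229271), np.float64(201.50080657716657))
0.025 (np.float64(314.14145576057257), np.float64(194.564366635004))
0.05 (np.float64(314.1119112110501), np.float64(185.1543848353868))
0.1 (np.float64(314.04958396444056), np.float64(165.30306654846197))
(0.535, 0.008, 0) (np.float64(325.72597419284784), np.float64(224.51301926924938)) (np.float64(325.5863552566546), np.float64(204.89235297923224))
(0.535, 0.008, 0.025) (np.float64(325.9055086333187), np.float64(215.38041056510627)) (np.float64(326.2737089601779), np.float64(203.7138728988574))
(0.3745, 0.011, 0.048) (np.float64(240.41899880664226), np.float64(211.02821729384743)) (np.float64(323.8213536445989), np.float64(294.93092888742024))
(0.708, 0.008, 0.034) (np.float64(414.2681097167631), np.float64(206.2946154125939)) (np.float64(327.96204545807336), np.float64(108.84627713029693))
307 190 [0.502 0.054 0.052]
323 185 [0.535 0.063 0.055]
326 215 [0.535 0.01  0.025]
326 226 [ 0.533 -0.01   0.014]
326 222 [ 0.533 -0.009  0.024]
327 205 [ 0.544  0.065 -0.001]
```

View pics/z3.png

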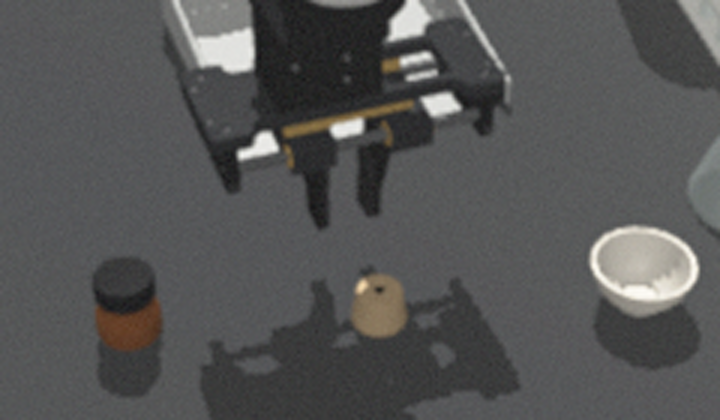

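```bash
python3 -c "
from h import *
st(); s=read_state(); print(s['position'])
p,d=capture('side')
v,u=np.mgrid[0:400,0:640]
W=unproj('side',u.astype(float),v.astype(float),d)
dark=(p.sum(-1)<400)
R=np.array(s['tcp_rot']); Q=(W-s['position'])@R
m=(d>0)&(W[...,2]>.015)&(W[...,2]<.16)&(abs(Q[...,0])<.13)&(abs(Q[...,1])<.05)
P=Q[m]; 
for lo in np.arange(-.12,.12,.01):
    k=(P[:,0]>=lo)&(P[:,0]<lo+.01)
    if k.sum()>3:
        q=P[k]; i=q[:,2].argmax(); print(round(lo,3),k.sum(),'lowest worldz',(s['position'][2]-q[:,2].max()).round(4),'toolxyz',q[i].round(3))
"
```

```text
4.1 pan [-0.2212  0.0645] z 0.0249 F [ 0.  -0.5 -0.2] op 0.29781717409109726
[0.51835768 0.0687273  0.02489295]
-0.1 125 lowest worldz 0.1283 toolxyz [-0.091  0.036 -0.103]
-0.09 241 lowest worldz 0.105 toolxyz [-0.086 -0.011 -0.08 ]
-0.08 194 lowest worldz 0.1087 toolxyz [-0.08   0.039 -0.084]
-0.07 147 lowest worldz 0.1171 toolxyz [-0.062  0.032 -0.092]
-0.06 145 lowest worldz 0.116 toolxyz [-0.059  0.032 -0.091]
-0.05 188 lowest worldz 0.1078 toolxyz [-0.045  0.036 -0.083]
-0.04 152 lowest worldz 0.1098 toolxyz [-0.038  0.038 -0.085]
-0.03 223 lowest worldz 0.0365 toolxyz [-0.021  0.009 -0.012]
-0.02 183 lowest worldz 0.0341 toolxyz [-0.013  0.009 -0.009]
-0.01 95 lowest worldz 0.0223 toolxyz [-0.     0.05   0.003]
-0.0 91 lowest worldz 0.1156 toolxyz [ 0.001  0.032 -0.091]
0.01 294 lowest worldz 0.0349 toolxyz [ 0.014  0.001 -0.01 ]
0.02 177 lowest worldz 0.0364 toolxyz [ 0.021  0.009 -0.012]
0.03 158 lowest worldz 0.1102 toolxyz [ 0.039  0.038 -0.085]
0.04 139 lowest worldz 0.1108 toolxyz [ 0.045  0.038 -0.086]
0.05 106 lowest worldz 0.1172 toolxyz [ 0.053  0.033 -0.092]
0.06 175 lowest worldz 0.1149 toolxyz [ 0.061 -0.027 -0.09 ]
0.07 229 lowest worldz 0.1052 toolxyz [ 0.08 -0.01 -0.08]
0.08 198 lowest worldz 0.104 toolxyz [ 0.08  -0.001 -0.079]
0.09 68 lowest worldz 0.1288 toolxyz [ 0.091  0.037 -0.104]
```

```bash
python3 -m jog '0 0 -0.02 0 0 0 0.3;0 0.035 -0.03 0 0 0 0.3;0 0.075 -0.03 0 0 0 0.3;0 0.11 -0.03 0 0 0 0.3;0 0.11 -0.02 0 0 0 0.3;0 0.11 0 0 0 0 0.3;0 0.11 0 0 0 0 0.3;0 0.11 0 0 0 0 0.3'
cat >> h.py <<'E'
def tips(n):
    p,d=capture('side'); save(p,n); s=read_state()
    v,u=np.mgrid[0:400,0:640]
    W=unproj('side',u.astype(float),v.astype(float),d); R=np.array(s['tcp_rot']); Q=(W-s['position'])@R
    for sg in (-1,1):
        m=(d>0)&(abs(Q[...,1]-.0)<.013)&(abs(Q[...,0]-sg*.02)<.012)&(Q[...,2]>-.07)&(p.max(-1)<110)&(W[...,2]>.012)
        q=Q[m]
        if len(q): print('finger',sg,m.sum(),'lowest z',np.sort(s['position'][2]-q[:,2])[:5].round(4),'med xy',np.median(q[:,:2],0).round(4))
        for z in (0,.01,.02,.03,.04):
            w=s['position']+R@[sg*.02,.0095,0]; w[2]=z; print(z,np.round(proj('side',w)),end=' ')
        print()
    return p
E
python3 -c "
from h import *
st()
p=tips('side4.png')
im=cv2.resize(p[160:260,240:400],None,fx=5,fy=5,interpolation=cv2.INTER_CUBIC); save(im,'z4.png')
goto(-.332,.064,.026)
"
```

```text
time_s: 5.15
position: [0.5473, -0.0395, 0.0249]
tcp_rot: [[0.967, 0.253, -0.001], [0.253, -0.967, 0.0], [-0.001, -0.0, -1.0]]
force: [0.0, 0.7, -0.0]
opening: 0.298
5.15 pan [-0.3332  0.0638] z 0.0249 F [ 0.   0.7 -0. ] op 0.2983892743810025
finger -1 129 lowest z [0.0365 0.0371 0.0373 0.0376 0.0378] med xy [-0.0213  0.0103]
0 [327. 248.] 0.01 [327. 245.] 0.02 [327. 241.] 0.03 [327. 237.] 0.04 [327. 233.] 
finger 1 221 lowest z [0.0344 0.0354 0.0356 0.036  0.0363] med xy [0.0157 0.0096]
0 [347. 243.] 0.01 [347. 239.] 0.02 [347. 235.] 0.03 [347. 232.] 0.04 [348. 228.] 
shift [-0.0006 -0.0014 -0.0007] turn [ 0.  -0.   0.1]
```

View pics/z4.png

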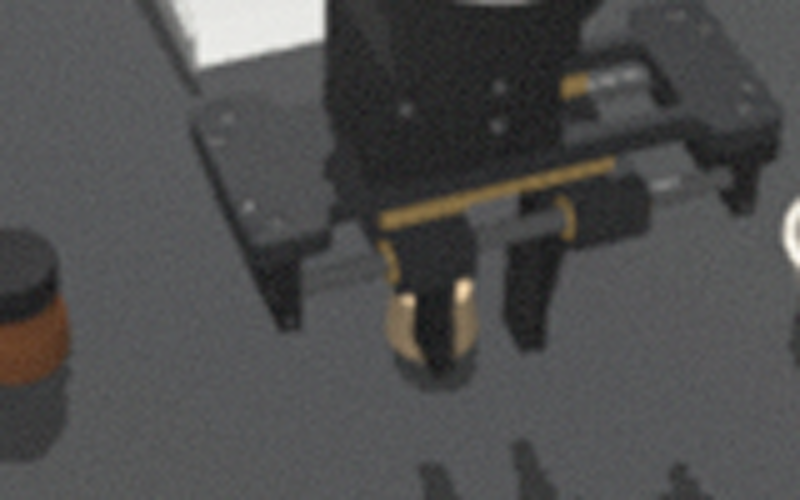

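The side view shows the fingertips about 35 mm above the bench, at crop (435,370) and (527,348). The reported TCP z implies 6 mm, so they passed over the stopper. I'll lower in steps and check against the picture.

```bash
python3 -m jog '0 -0.001 0.01 0 0 0 0.3;0 -0.001 0.018 0 0 0 0.3;0 -0.001 0.02 0 0 0 0.3;0 -0.001 0.02 0 0 0 0.3'
python3 -c "
from h import *
st()
p=tips('side5.png')
im=cv2.resize(p[160:260,240:400],None,fx=5,fy=5,interpolation=cv2.INTER_CUBIC); save(im,'z5.png')
"
```

```text
time_s: 5.7
position: [0.5472, -0.039, 0.0047]
tcp_rot: [[0.968, 0.253, -0.001], [0.253, -0.968, 0.0], [-0.0, -0.0, -1.0]]
force: [-0.1, 0.3, -0.4]
opening: 0.298
5.7 pan [-0.3327  0.0638] z 0.0047 F [-0.1  0.3 -0.4] op 0.2984826805792048
finger -1 121 lowest z [0.0138 0.0144 0.0144 0.0152 0.016 ] med xy [-0.0209  0.0106]
0 [327. 248.] 0.01 [327. 244.] 0.02 [327. 241.] 0.03 [327. 237.] 0.04 [327. 233.] 
finger 1 206 lowest z [0.0153 0.0154 0.0158 0.016  0.0161] med xy [0.0161 0.0099]
0 [347. 243.] 0.01 [347. 239.] 0.02 [347. 235.] 0.03 [347. 232.] 0.04 [347. 228.]
```

View pics/z5.png

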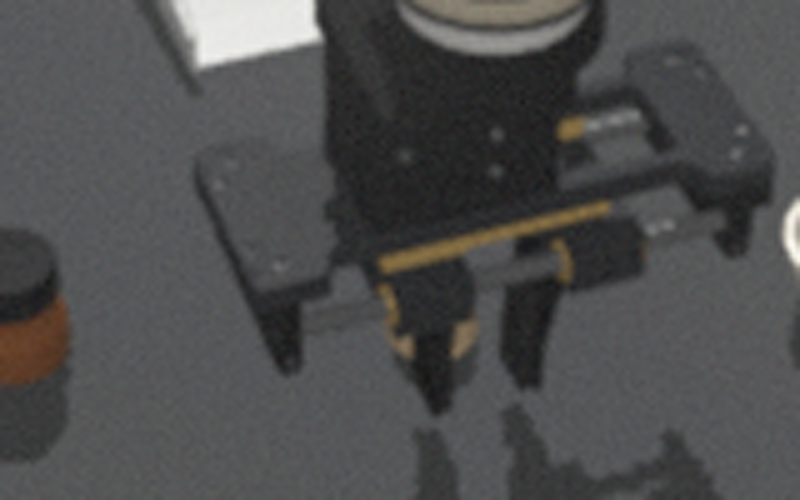

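```bash
python3 -m jog '0 0 0.005 0 0 0 0.3;0 0 0.008 0 0 0 0.3;0 0 0.008 0 0 0 0.3;0 -0.01 0.008 0 0 0 0.3;0 -0.02 0.008 0 0 0 0.3;0 -0.03 0.008 0 0 0 0.3;0 -0.042 0.008 0 0 0 0.3;0 -0.055 0.008 0 0 0 0.3'
python3 -c "
from h import *
st()
p=tips('side6.png')
im=cv2.resize(p[140:260,220:420],None,fx=4,fy=4,interpolation=cv2.INTER_CUBIC); save(im,'z6.png')
goto(.028,.064,.0)
"
```

```text
time_s: 6.75
position: [0.5331, 0.0151, -0.003]
tcp_rot: [[0.968, 0.253, 0.0], [0.253, -0.968, 0.0], [0.0, -0.0, -1.0]]
force: [-0.5, -0.4, -0.1]
opening: 0.301
6.75 pan [-0.2768  0.0637] z -0.003 F [-0.5 -0.4 -0.1] op 0.30066280223996045
finger -1 68 lowest z [0.0123 0.0137 0.0139 0.0141 0.0144] med xy [-0.0206  0.0113]
0 [316. 227.] 0.01 [316. 224.] 0.02 [316. 220.] 0.03 [316. 216.] 0.04 [316. 212.] 
finger 1 143 lowest z [0.012  0.0126 0.0131 0.0131 0.0133] med xy [0.0153 0.0092]
0 [335. 222.] 0.01 [335. 219.] 0.02 [335. 215.] 0.03 [335. 211.] 0.04 [336. 208.] 
shift [ 0.0009 -0.3031 -0.0027] turn [-0.1  0.1  0.1]
```

View pics/z6.png

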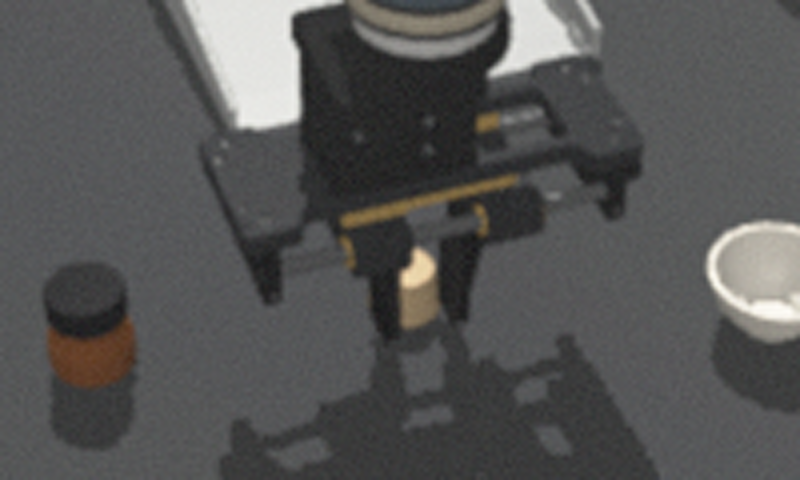

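```bash
python3 -m jog '0 -0.015 0 0 0 0 0.3;0 -0.035 0 0 0 0 0.3;0 -0.055 0 0 0 0 0.3;0 -0.075 0 0 0 0 0.3;0 -0.095 0 0 0 0 0.3;0 -0.115 0 0 0 0 0.3;0 -0.132 -0.001 0 0 0 0.3;0 -0.147 -0.002 0 0 0 0.3'
python3 -c "
from h import *
st()
p=tips('side7.png')
im=cv2.resize(p[80:240,200:420],None,fx=3.5,fy=3.5,interpolation=cv2.INTER_CUBIC); save(im,'z7.png')
goto(.028,.064,.001)
"
```

```text
time_s: 7.8
position: [0.4959, 0.1576, -0.001]
tcp_rot: [[0.967, 0.253, -0.0], [0.253, -0.967, -0.0], [-0.0, 0.0, -1.0]]
force: [0.2, 0.0, 0.0]
opening: 0.3
7.8 pan [-0.1295  0.0638] z -0.001 F [0.2 0.  0. ] op 0.3002488147520729
finger -1 68 lowest z [0.0122 0.0125 0.0129 0.0135 0.0143] med xy [-0.0209  0.0114]
0 [293. 181.] 0.01 [293. 178.] 0.02 [292. 174.] 0.03 [292. 170.] 0.04 [292. 167.] 
finger 1 124 lowest z [0.013  0.0132 0.0134 0.0136 0.0141] med xy [0.015  0.0082]
0 [310. 177.] 0.01 [310. 174.] 0.02 [310. 170.] 0.03 [310. 166.] 0.04 [310. 163.] 
shift [ 0.0005 -0.1561 -0.0018] turn [-0.   0.   0.1]
```

View pics/z7.png

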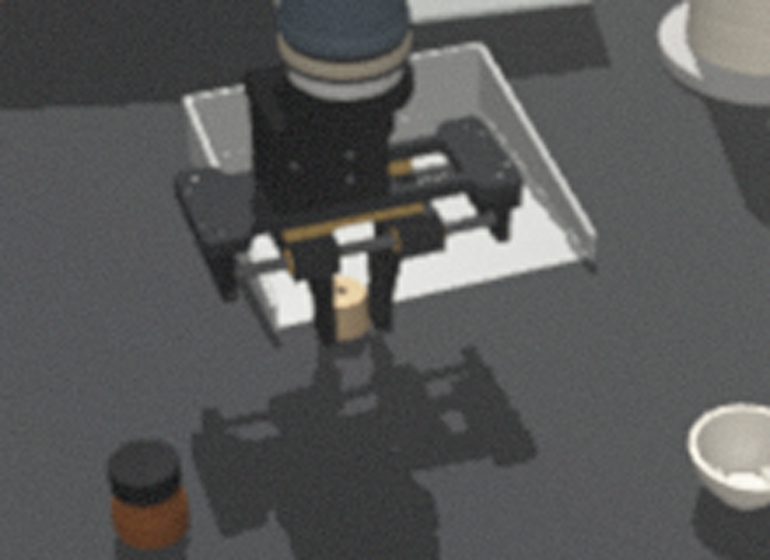

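```bash
python3 -m jog '0 -0.018 -0.001 0 0 0 0.3;0 -0.038 -0.002 0 0 0 0.3;0 -0.058 -0.002 0 0 0 0.3;0 -0.078 -0.002 0 0 0 0.3;0 -0.098 -0.002 0 0 0 0.3;0 -0.118 -0.002 0 0 0 0.3;0 -0.138 -0.002 0 0 0 0.3;0 -0.154 -0.002 0 0 0 0.3'
python3 -m jog '0 0 0 0 0 0 0.3;0 0.01 0 0 0 0 0.3;0 0.025 0 0 0 0 0.3;0 0.025 -0.03 0 0 0 0.3;0 0.045 -0.085 0 0 0 0.3;0 0.1 -0.1 0 0 0 0.3;0 0.15 -0.1 0 0 0 0.3;0 0.2 -0.1 0 0 0 0.3'
python3 -c "
from h import *
st()
p,d=capture('side'); save(p,'side8.png')
print(w2p((.6356,-.171)),w2p((.435,-.144)))
goto(-.53,.0115,.1)
"
```

```text
time_s: 8.85
position: [0.457, 0.3064, 0.001]
tcp_rot: [[0.968, 0.253, 0.0], [0.253, -0.968, -0.0], [0.0, 0.0, -1.0]]
force: [0.3, -1.5, 1.0]
opening: 0.299
time_s: 9.85
position: [0.5083, 0.1087, 0.1015]
tcp_rot: [[0.968, 0.251, 0.001], [0.251, -0.968, -0.0], [0.001, 0.0, -1.0]]
force: [1.3, 0.1, -0.1]
opening: 0.298
9.85 pan [-0.18    0.0642] z 0.1015 F [ 1.3  0.1 -0.1] op 0.2984972455488326
[-0.48270218  0.01144396] [-0.40600892  0.19876055]
shift [0.053  0.344  0.0029] turn [ 0.2 -0.1 -0.2]
```

View pics/side8.png

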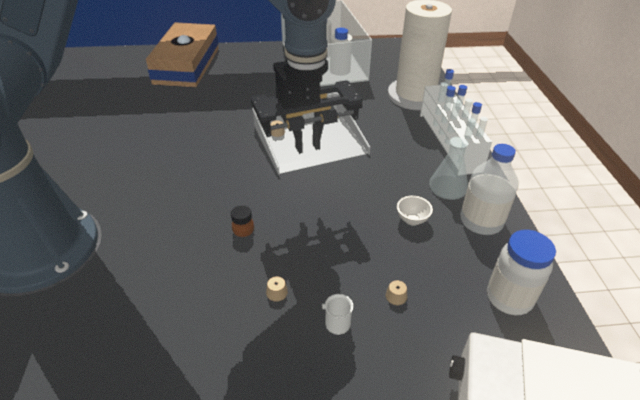

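```bash
python3 -m jog '0.008 0.05 0.001 0 0 -0.2 0.3;0.016 0.1 0.002 0 0 -0.2 0.3;0.023 0.15 0.002 0 0 -0.2 0.3;0.03 0.2 0.002 0 0 -0.2 0.3;0.038 0.25 0.002 0 0 -0.2 0.3;0.046 0.3 0.002 0 0 -0.2 0.3;0.053 0.335 0.002 0 0 -0.2 0.3;0.053 0.344 0.002 0 0 -0.2 0.3'
python3 -m jog '0 0 0.03 0 0 0 0.3;0 0 0.06 0 0 0 0.3;0 0 0.08 0 0 0 0.3;0 0 0.083 0 0 0 0.3;0 0 0.083 0 0 0 0.3;0 0 0.083 0 0 0 0.3'
python3 -c "
from h import *
st()
p=tips('side9.png')
im=cv2.resize(p[200:350,270:480],None,fx=3.5,fy=3.5,interpolation=cv2.INTER_CUBIC); save(im,'z9.png')
goto(-.53,.0115,-.003)
"
```

```text
time_s: 10.9
position: [0.6459, -0.2115, 0.0986]
tcp_rot: [[0.968, 0.252, 0.001], [0.252, -0.968, -0.001], [0.0, 0.001, -1.0]]
force: [0.2, 0.6, 0.1]
opening: 0.3
time_s: 11.65
position: [0.647, -0.2079, 0.0173]
tcp_rot: [[0.967, 0.256, 0.002], [0.256, -0.967, -0.001], [0.002, 0.002, -1.0]]
force: [0.6, -0.8, 1.6]
opening: 0.296
11.65 pan [-0.5213  0.0097] z 0.0173 F [ 0.6 -0.8  1.6] op 0.2959427861327243
finger -1 106 lowest z [0.0287 0.0291 0.0292 0.0292 0.0296] med xy [-0.0216  0.0097]
0 [399. 320.] 0.01 [399. 317.] 0.02 [400. 313.] 0.03 [401. 310.] 0.04 [401. 306.] 
finger 1 216 lowest z [0.0265 0.0273 0.0273 0.0287 0.0289] med xy [0.0156 0.0094]
0 [420. 313.] 0.01 [421. 310.] 0.02 [422. 306.] 0.03 [423. 302.] 0.04 [424. 299.] 
shift [-0.0018  0.0087  0.0203] turn [ 0.1 -0.1  0.2]
```

View pics/z9.png

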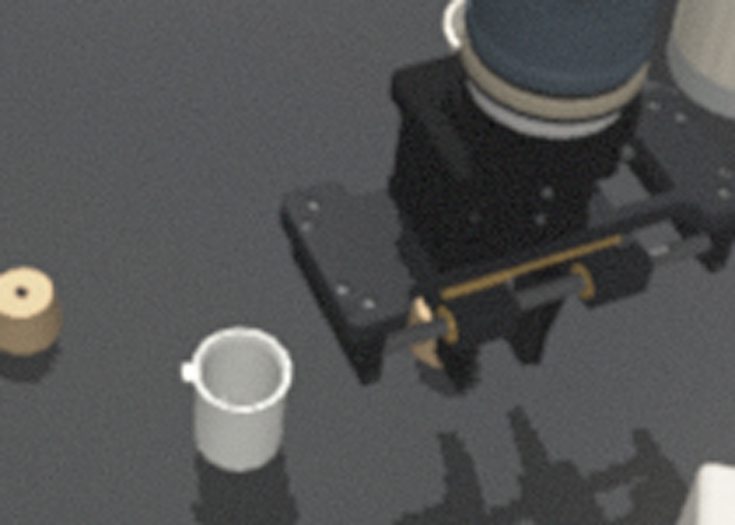

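```bash
python3 -m jog '-0.002 0.006 0.008 0 0 0.2 0.3;-0.002 0.006 0.016 0 0 0.2 0.3;-0.002 0.006 0.019 0 0 0.2 0.3;-0.002 0 0.019 0 0 0.2 0.3;-0.002 -0.01 0.019 0 0 0.2 0.3;-0.002 -0.02 0.019 0 0 0.2 0.3;-0.002 -0.032 0.019 0 0 0.2 0.3;-0.001 -0.046 0.019 0 0 0.2 0.3'
python3 -c "
from h import *
st()
p=tips('side10.png')
im=cv2.resize(p[200:350,270:480],None,fx=3.5,fy=3.5,interpolation=cv2.INTER_CUBIC); save(im,'z10.png')
goto(-.022,-.035,.003)
"
```

```text
time_s: 12.7
position: [0.6332, -0.1624, -0.0029]
tcp_rot: [[0.968, 0.253, 0.0], [0.253, -0.968, -0.0], [0.0, 0.0, -1.0]]
force: [0.3, 0.6, -0.0]
opening: 0.297
12.7 pan [-0.4738  0.0116] z -0.0029 F [ 0.3  0.6 -0. ] op 0.296827305105301
finger -1 52 lowest z [0.0127 0.0137 0.014  0.0141 0.0141] med xy [-0.0215  0.0077]
0 [384. 297.] 0.01 [385. 294.] 0.02 [385. 290.] 0.03 [386. 286.] 0.04 [386. 283.] 
finger 1 141 lowest z [0.0122 0.0125 0.0128 0.0129 0.013 ] med xy [0.014  0.0057]
0 [405. 291.] 0.01 [406. 287.] 0.02 [406. 283.] 0.03 [407. 280.] 0.04 [408. 276.] 
shift [ 0.0478 -0.4492 -0.0052] turn [-0.1  0.1  0.1]
```

View pics/z10.png

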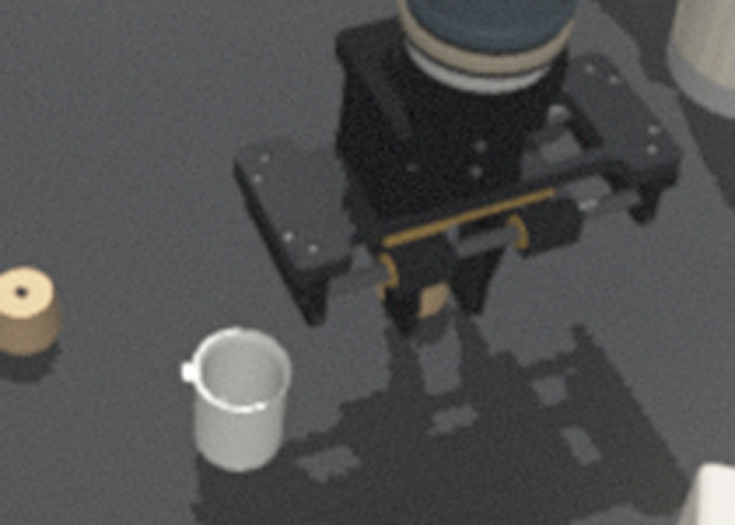

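```bash
python3 -m jog '0.001 -0.016 0 0 0 0 0.3;0.003 -0.036 0 0 0 0 0.3;0.005 -0.058 0 0 0 0 0.3;0.008 -0.08 0 0 0 0 0.3;0.01 -0.102 0 0 0 0 0.3;0.012 -0.124 0 0 0 0 0.3;0.015 -0.146 0 0 0 0 0.3;0.017 -0.166 0 0 0 0 0.3'
python3 -c "
from h import *
st()
p=tips('side11.png')
im=cv2.resize(p[120:300,250:470],None,fx=3.3,fy=3.3,interpolation=cv2.INTER_CUBIC); save(im,'z11.png')
goto(-.022,-.035,.003)
"
```

```text
time_s: 13.75
position: [0.6077, 0.0031, -0.003]
tcp_rot: [[0.967, 0.253, 0.0], [0.253, -0.967, 0.0], [0.0, 0.0, -1.0]]
force: [-0.4, -0.4, 0.0]
opening: 0.299
13.75 pan [-0.3072 -0.0054] z -0.003 F [-0.4 -0.4  0. ] op 0.298659833810466
finger -1 63 lowest z [0.0123 0.013  0.0133 0.0136 0.0146] med xy [-0.0213  0.0098]
0 [355. 229.] 0.01 [355. 225.] 0.02 [355. 221.] 0.03 [355. 218.] 0.04 [356. 214.] 
finger 1 122 lowest z [0.0125 0.0134 0.0136 0.0138 0.0139] med xy [0.0142 0.0072]
0 [373. 224.] 0.01 [374. 220.] 0.02 [374. 216.] 0.03 [374. 213.] 0.04 [375. 209.] 
shift [ 0.0307 -0.2825 -0.0057] turn [-0.1  0.1  0.1]
```

View pics/z11.png

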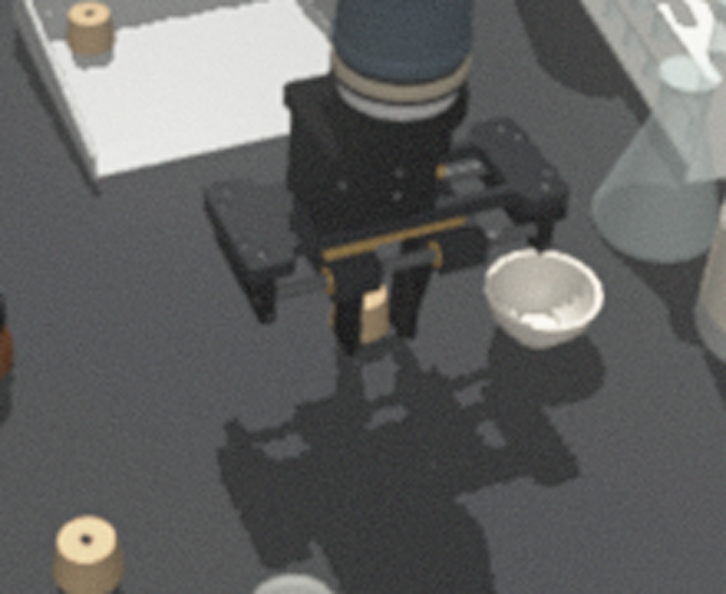

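```bash
python3 -m jog '0.002 -0.018 0 0 0 0 0.3;0.004 -0.038 0 0 0 0 0.3;0.007 -0.06 0 0 0 0 0.3;0.009 -0.082 0 0 0 0 0.3;0.012 -0.104 0 0 0 0 0.3;0.014 -0.126 0 0 0 0 0.3;0.016 -0.145 -0.001 0 0 0 0.3;0.018 -0.162 -0.002 0 0 0 0.3'
python3 -c "
from h import *
st()
p=tips('side12.png')
im=cv2.resize(p[80:260,230:430],None,fx=3.3,fy=3.3,interpolation=cv2.INTER_CUBIC); save(im,'z12.png')
goto(-.022,-.035,.003)
"
```

```text
time_s: 14.8
position: [0.5841, 0.1641, -0.001]
tcp_rot: [[0.967, 0.253, -0.0], [0.253, -0.967, -0.0], [-0.0, 0.0, -1.0]]
force: [0.1, -0.1, -1.1]
opening: 0.301
14.8 pan [-0.1454 -0.0232] z -0.001 F [ 0.1 -0.1 -1.1] op 0.3014826858515452
finger -1 72 lowest z [0.0122 0.0128 0.0132 0.0136 0.0137] med xy [-0.0215  0.0093]
0 [333. 177.] 0.01 [333. 173.] 0.02 [333. 170.] 0.03 [334. 166.] 0.04 [334. 162.] 
finger 1 125 lowest z [0.0124 0.0125 0.0129 0.0136 0.014 ] med xy [0.0142 0.0066]
0 [350. 173.] 0.01 [350. 169.] 0.02 [350. 166.] 0.03 [351. 162.] 0.04 [351. 158.] 
shift [ 0.0119 -0.1215 -0.0037] turn [-0.1 -0.   0.1]
```

View pics/z12.png

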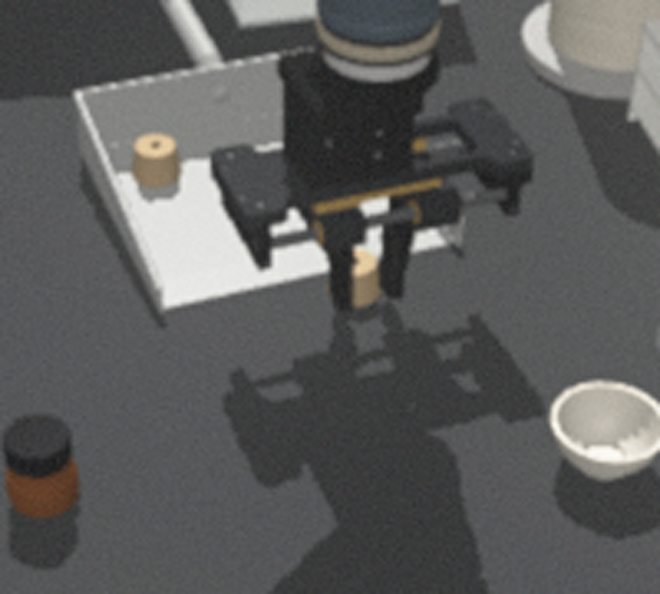

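```bash
python3 -m jog '0.002 -0.018 -0.001 0 0 0 0.3;0.004 -0.038 -0.002 0 0 0 0.3;0.006 -0.058 -0.002 0 0 0 0.3;0.008 -0.078 -0.002 0 0 0 0.3;0.01 -0.098 -0.002 0 0 0 0.3;0.012 -0.116 -0.002 0 0 0 0.3;0.012 -0.126 -0.002 0 0 0 0.3;0.012 -0.126 -0.002 0 0 0 0.3'
python3 -m jog '0 0.012 0 0 0 0 0.3;0 0.027 0 0 0 0 0.3;0 0.03 -0.04 0 0 0 0.3;0 0.06 -0.09 0 0 0 0.3;-0.02 0.11 -0.1 0 0 0 0.3;-0.05 0.16 -0.1 0 0 5 0.3;-0.08 0.2 -0.1 0 0 12 0.3;-0.11 0.24 -0.1 0 0 20 0.3'
python3 -c "
from h import *
st()
p,d=capture('side'); save(p,'side13.png')
goto(-.447,.2173,.1,-24.3)
print(spot_in('stopper1','side'))
"
```

```text
time_s: 15.85
position: [0.5637, 0.2885, 0.0009]
tcp_rot: [[0.967, 0.254, -0.0], [0.254, -0.967, -0.0], [-0.0, 0.0, -1.0]]
force: [-1.2, -0.3, 0.3]
opening: 0.303
time_s: 16.85
position: [0.5176, 0.0246, 0.1012]
tcp_rot: [[0.995, -0.1, 0.001], [-0.1, -0.995, -0.0], [0.001, 0.0, -1.0]]
force: [0.3, -0.5, -0.5]
opening: 0.298
16.85 pan [-0.2637  0.0763] z 0.1012 F [ 0.3 -0.5 -0.5] op 0.29822879365556176
shift [-0.0646  0.2168  0.0017] turn [0.2 0.2 3.6]
[{'centre': [0.4364, -0.1518, 0.0192], 'score': 0.69}]
```

View pics/side13.png

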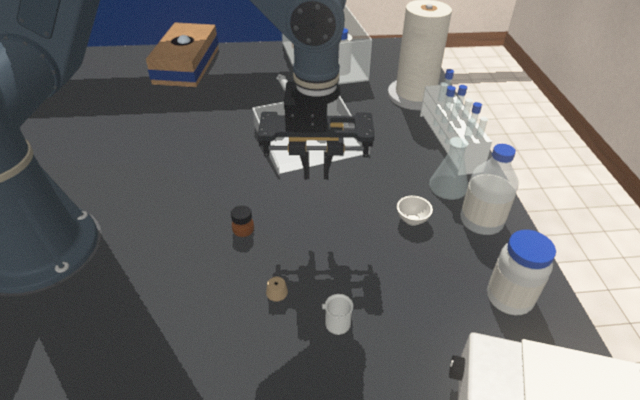

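```bash
python3 -m jog '-0.014 0.045 0 0 0 3.6 0.3;-0.028 0.09 0.001 0 0 3.6 0.3;-0.042 0.135 0.001 0 0 3.6 0.3;-0.055 0.18 0.001 0 0 3.6 0.3;-0.063 0.21 0.001 0 0 3.6 0.3;-0.065 0.217 0.001 0 0 3.6 0.3;-0.065 0.217 0.02 0 0 3.6 0.3;-0.065 0.217 0.05 0 0 3.6 0.3'
python3 -m jog '0 0 0.02 0 0 0 0.3;0 0 0.035 0 0 0 0.3;0 0 0.035 0 0 0 0.3'
python3 -c "
from h import *
st()
p=tips('side14.png')
im=cv2.resize(p[200:350,200:400],None,fx=3.5,fy=3.5,interpolation=cv2.INTER_CUBIC); save(im,'z14.png')
goto(-.447,.2173,-.003,-24.3)
"
```

```text
time_s: 17.95
position: [0.4344, -0.1826, 0.0513]
tcp_rot: [[0.988, -0.156, 0.003], [-0.156, -0.988, -0.002], [0.003, 0.001, -1.0]]
force: [-0.1, -0.7, -0.6]
opening: 0.299
time_s: 18.32
position: [0.4329, -0.1815, 0.0151]
tcp_rot: [[0.988, -0.155, -0.002], [-0.155, -0.988, 0.001], [-0.002, -0.001, -1.0]]
force: [-0.2, -0.5, -0.7]
opening: 0.3
18.325 pan [-0.4418  0.2102] z 0.0151 F [-0.2 -0.5 -0.7] op 0.3003047954652489
finger -1 180 lowest z [0.0254 0.0263 0.0275 0.0278 0.0279] med xy [-0.0168  0.0098]
0 [264. 314.] 0.01 [264. 311.] 0.02 [263. 307.] 0.03 [263. 303.] 0.04 [262. 300.] 
finger 1 99 lowest z [0.0255 0.0263 0.0266 0.027  0.0271] med xy [0.0184 0.0104]
0 [288. 315.] 0.01 [288. 312.] 0.02 [288. 308.] 0.03 [288. 304.] 0.04 [287. 301.] 
shift [-0.0048  0.0073  0.0188] turn [-0.   0.   0.8]
```

View pics/z14.png

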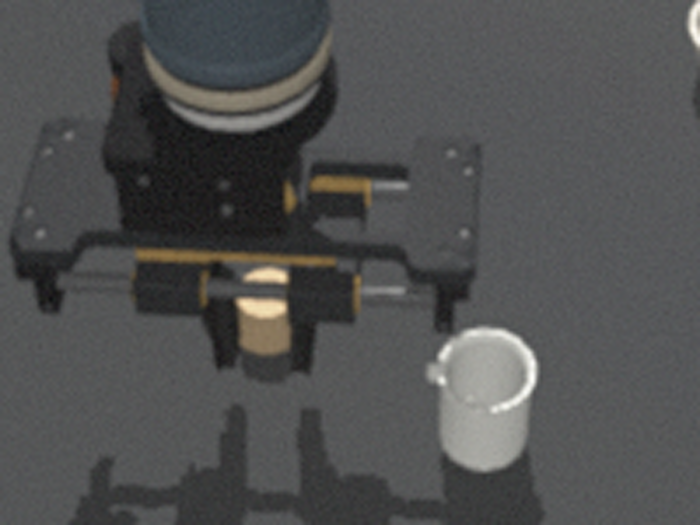

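```bash
python3 -m jog '-0.005 0.007 0 0 0 0.8 0.3;-0.005 0.007 0.009 0 0 0.8 0.3;-0.005 0.007 0.018 0 0 0.8 0.3;-0.005 0.003 0.018 0 0 0.8 0.3;-0.005 -0.007 0.018 0 0 0.8 0.3;-0.005 -0.017 0.018 0 0 0.8 0.3;-0.005 -0.029 0.018 0 0 0.8 0.3;-0.005 -0.042 0.018 0 0 0.8 0.3'
python3 -c "
from h import *
st()
p=tips('side15.png')
im=cv2.resize(p[180:350,200:400],None,fx=3.5,fy=3.5,interpolation=cv2.INTER_CUBIC); save(im,'z15.png')
goto(-.035,.031,.001,-24.3)
"
```

```text
time_s: 19.38
position: [0.4351, -0.1389, -0.0019]
tcp_rot: [[0.986, -0.169, 0.0], [-0.169, -0.986, -0.0], [0.0, 0.0, -1.0]]
force: [0.6, -0.1, 0.5]
opening: 0.298
19.375 pan [-0.4011  0.1974] z -0.0019 F [ 0.6 -0.1  0.5] op 0.2980629509171142
finger -1 131 lowest z [0.0127 0.0135 0.0141 0.0152 0.0154] med xy [-0.014  0.011]
0 [264. 292.] 0.01 [264. 288.] 0.02 [264. 285.] 0.03 [263. 281.] 0.04 [263. 277.] 
finger 1 67 lowest z [0.0123 0.0125 0.0126 0.0128 0.0129] med xy [0.0187 0.0117]
0 [288. 293.] 0.01 [287. 290.] 0.02 [287. 286.] 0.03 [287. 282.] 0.04 [287. 279.] 
shift [ 0.0019 -0.4007 -0.0026] turn [-0.   0.1  0. ]
```

View pics/z15.png

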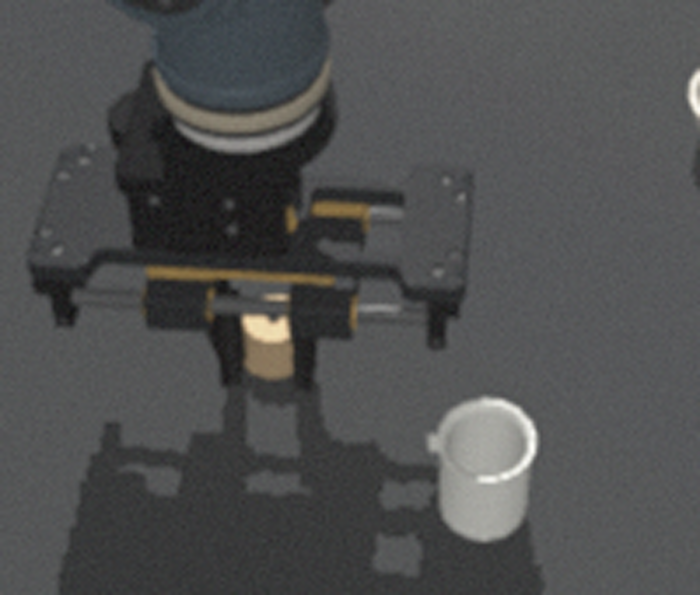

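```bash
python3 -m jog '0 -0.016 0 0 0 0 0.3;0 -0.036 0 0 0 0 0.3;0 -0.058 0 0 0 0 0.3;0.001 -0.08 0 0 0 0 0.3;0.001 -0.102 0 0 0 0 0.3;0.001 -0.124 0 0 0 0 0.3;0.001 -0.146 0 0 0 0 0.3;0.001 -0.164 0 0 0 0 0.3'
python3 -c "
from h import *
st()
p=tips('side16.png')
im=cv2.resize(p[100:300,200:420],None,fx=3,fy=3,interpolation=cv2.INTER_CUBIC); save(im,'z16.png')
goto(-.035,.031,.001,-24.3)
"
```

```text
time_s: 20.42
position: [0.4636, 0.023, -0.002]
tcp_rot: [[0.986, -0.169, -0.0], [-0.169, -0.986, 0.0], [-0.0, -0.0, -1.0]]
force: [0.1, -1.1, 0.6]
opening: 0.301
20.425 pan [-0.2516  0.129 ] z -0.002 F [ 0.1 -1.1  0.6] op 0.3011278539215699
finger -1 115 lowest z [0.0122 0.013  0.0134 0.014  0.0143] med xy [-0.0156  0.0107]
0 [278. 224.] 0.01 [278. 220.] 0.02 [278. 217.] 0.03 [277. 213.] 0.04 [277. 209.] 
finger 1 71 lowest z [0.0133 0.0153 0.0158 0.0158 0.0162] med xy [0.018  0.0119]
0 [298. 225.] 0.01 [298. 221.] 0.02 [298. 218.] 0.03 [298. 214.] 0.04 [298. 210.] 
shift [ 0.0005 -0.2363 -0.0029] turn [-0.  0.  0.]
```

View pics/z16.png

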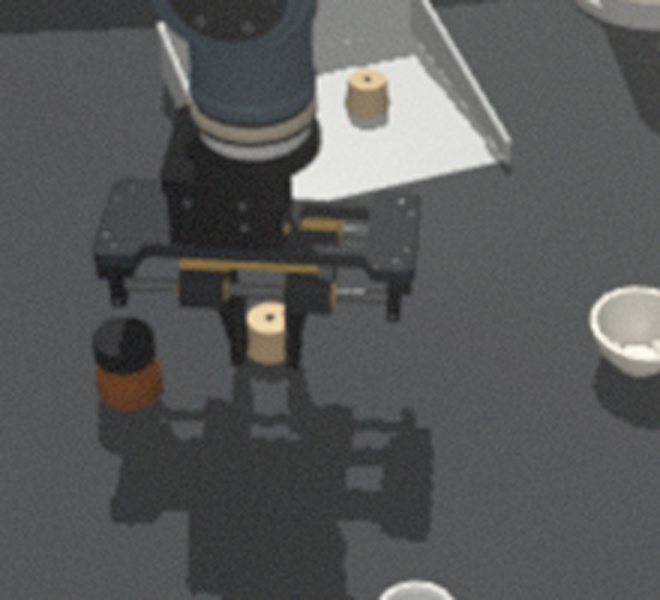

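```bash
python3 -m jog '0 -0.016 0 0 0 0 0.3;0 -0.036 0 0 0 0 0.3;0 -0.058 0 0 0 0 0.3;0 -0.08 0 0 0 0 0.3;0 -0.1 -0.001 0 0 0 0.3;0 -0.118 -0.002 0 0 0 0.3;0 -0.136 -0.003 0 0 0 0.3;0 -0.154 -0.003 0 0 0 0.3'
python3 -c "
from h import *
st()
p=tips('side17.png')
im=cv2.resize(p[60:260,200:420],None,fx=3,fy=3,interpolation=cv2.INTER_CUBIC); save(im,'z17.png')
goto(-.035,.031,.001,-24.3)
"
```

```text
time_s: 21.48
position: [0.49, 0.1742, 0.001]
tcp_rot: [[0.985, -0.17, 0.0], [-0.17, -0.985, -0.0], [0.0, 0.0, -1.0]]
force: [0.5, -0.2, 0.3]
opening: 0.298
21.475 pan [-0.1119  0.0653] z 0.001 F [ 0.5 -0.2  0.3] op 0.29840980217571367
finger -1 73 lowest z [0.0134 0.0137 0.0138 0.0143 0.0144] med xy [-0.0156  0.0109]
0 [288. 174.] 0.01 [288. 171.] 0.02 [288. 167.] 0.03 [288. 163.] 0.04 [287. 160.] 
finger 1 65 lowest z [0.0122 0.0139 0.0139 0.0161 0.0163] med xy [0.0176 0.0121]
0 [306. 175.] 0.01 [306. 171.] 0.02 [306. 168.] 0.03 [306. 164.] 0.04 [306. 161.] 
shift [-0.0009 -0.0823  0.0003] turn [-0.1 -0.1 -0. ]
```

View pics/z17.png

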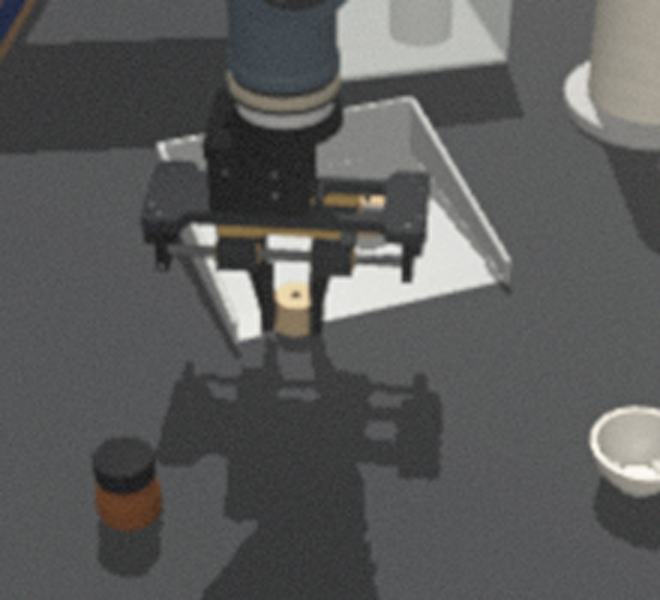

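```bash
python3 -m jog '0 -0.018 0 0 0 0 0.3;0 -0.036 0 0 0 0 0.3;0 -0.054 0 0 0 0 0.3;0 -0.07 0 0 0 0 0.3;0 -0.08 0 0 0 0 0.3;0 -0.08 0 0 0 0 0.3'
python3 -m jog '0 0.012 0 0 0 0 0.3;0 0.027 0 0 0 0 0.3;0 0.03 -0.04 0 0 0 0.3;0 0.06 -0.09 0 0 0 0.3;0 0.1 -0.13 0 0 0 0.3;0 0.15 -0.17 0 0 0 0.3;0 0.2 -0.19 0 0 0 0.3;0 0.25 -0.2 0 0 0 0.3'
python3 -m jog '-0.03 0.05 0 0 0 8 0.3;-0.06 0.1 0 0 0 16 0.3;-0.09 0.15 0 0 0 24 0.3;-0.1 0.18 0 0 0 24 0.3;-0.1 0.18 0 0 0 24 0.3;-0.1 0.18 0 0 0 24 0.3'
python3 - <<'E'
from h import *
st()
for c in ['side','top']:
    p,d=capture(c); save(p,c+'18.png')
    if c=='top':
        v,u=np.mgrid[0:400,0:640]; W=unproj('top',u.astype(float),v.astype(float),d)
        tan=(p[...,0].astype(int)-p[...,2]>35)&(d>0)
        n,L,S,ce=cv2.connectedComponentsWithStats(tan.astype(np.uint8))
        for i in range(1,n):
            if S[i,4]>40: P=W[L==i]; print(ce[i].round(),S[i,4],P.mean(0).round(4),'pan',w2p(P.mean(0)).round(4))
    for l in ['stopper1','beaker','jar','dish']:
        for r in spot_in(l,c): print(c,l,np.round(r['centre'],4),w2p(r['centre']).round(3),r['score'])
E
```

```text
time_s: 22.28
position: [0.5035, 0.2529, 0.0009]
tcp_rot: [[0.986, -0.169, 0.0], [-0.169, -0.986, 0.0], [0.0, -0.0, -1.0]]
force: [-0.5, 0.0, 0.6]
opening: 0.298
time_s: 23.28
position: [0.4603, 0.003, 0.2022]
tcp_rot: [[0.985, -0.171, 0.002], [-0.171, -0.985, -0.001], [0.002, 0.0, -1.0]]
force: [0.0, -0.4, -0.0]
opening: 0.3
time_s: 24.02
position: [0.3313, -0.1544, 0.2008]
tcp_rot: [[0.83, -0.557, -0.0], [-0.557, -0.83, 0.001], [-0.001, -0.001, -1.0]]
force: [-1.2, 0.0, 0.7]
opening: 0.303
24.025 pan [-0.3899  0.3017] z 0.2008 F [-1.2  0.   0.7] op 0.3029746079669537
side stopper1 [0.5581 0.2994 0.0226] [-0.008 -0.032] 0.71
side stopper1 [0.5108 0.2623 0.0162] [-0.032  0.023] 0.68
side stopper1 [0.4527 0.3191 0.0162] [0.038 0.065] 0.47
side stopper1 [ 0.5345 -0.2192  0.0294] [-0.504  0.121] 0.36
side beaker [ 0.5323 -0.2172  0.031 ] [-0.501  0.123] 0.92
side beaker [ 0.3746 -0.006   0.0364] [-0.257  0.222] 0.58
side dish [0.7085 0.0158 0.0213] [-0.32  -0.106] 0.9
[158. 188.] 266 [0.5568 0.3093 0.0256] pan [ 0.0019 -0.0333]
[177. 217.] 269 [0.5064 0.2733 0.0252] pan [-0.0202  0.0245]
[145. 248.] 284 [0.4505 0.3283 0.0251] pan [0.0472 0.0647]
[317. 286.] 55 [0.3864 0.0224 0.0204] pan [-0.2327  0.2038]
[469. 333.] 125 [ 0.3647 -0.1445  0.3052] pan [-0.3888  0.267 ]
[494. 378.] 101 [ 0.3471 -0.1241  0.4153] pan [-0.3646  0.2788]
top stopper1 [0.4488 0.3284 0.0284] [0.048 0.066] 0.57
top stopper1 [0.5099 0.2699 0.0304] [-0.024  0.022] 0.56
top beaker [ 0.5302 -0.2247  0.0284] [-0.508  0.127] 0.71
top jar [0.3802 0.0111 0.0459] [-0.242  0.213] 0.87
top dish [0.7125 0.0077 0.0214] [-0.329 -0.108] 0.63
```

View pics/side18.png

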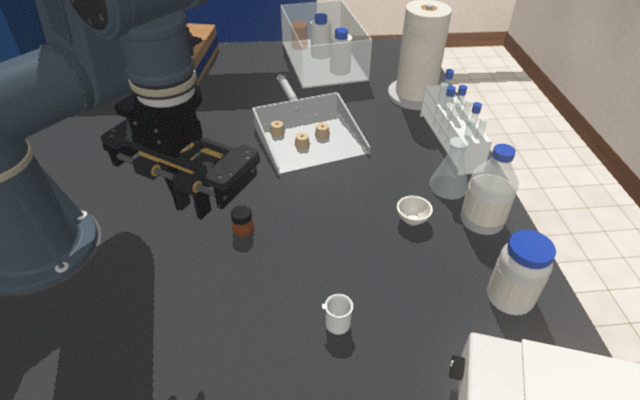

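View pics/top18.png

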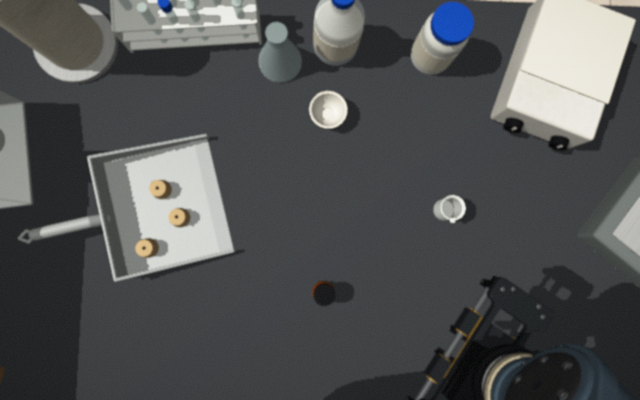

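The final top view shows all three stoppers upright in the pan at pixels (158,188), (177,217) and (145,248). The beaker (451,208), jar (323,293) and dish (328,109) are where they started, and the robot is clear of everything.

```bash
python3 -c "
from rig import hand_in; print(hand_in())"
```

```text
the job is handed in; nothing more can be done
None
```

All three stoppers are in the dustpan, swept in one at a time between the slightly opened fingertips, and I handed the job in at about 24 s of the 64 s allowed. hand_in() gives no verdict.

**Stoppers:** the last top picture puts their centres, in the pan's frame, at about (0.002, -0.033), (-0.020, 0.025) and (0.047, 0.065) m. They stand upright, well behind the lip and clear of the walls.

**Beaker, jar and dish:** they show at the same pixels as at the start, and nothing touched them in the pictures I took. The fingertips were lifted clear before handing in, and the force reading was about 1 N, close to its usual scatter.

**Checks that disagreed:**
- **Tool height:** the reported TCP height put the fingertips about 30 mm lower than the camera showed. My first pass therefore went over the first stopper without moving it. After that I set the height from the side camera.
- **Networks:** they made a few weak false reports: the jar as a pan, and the beaker as a stopper. In the last top picture they found only two of the three stoppers. My colour and depth measurement there, and the networks in the side picture, both found all three in the pan.

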